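Free the seized carriage of a cheese slicer and park it home

TASK

The cheese slicer's carriage, the tray with the upright black grip, has seized on its guide. Push it away from you until it lets go, without letting it shoot forward, run it on until it rests right up against the hidden stop at the rear end of its travel, then bring it all the way back and leave it parked right up against the front stop. Find both stops by feel and do not ram them, do not knock against the blade, housing or base, and leave the other things on the counter where they are.

Things in the scene. Friction and masses are not known exactly. Their poses are not given: they have to be found in the camera images.
- slicer: Electric cheese slicer, fixed: aluminium base 410 x 340 mm, 72 mm high, spanning x -205 to +205 and y -140 to +200 mm. Origin on the table, in mid length. x runs along the carriage's guide from the operator's front end (thickness dial) to the rear end; y towards the blade and motor, which stand at y +53 to +200 mm and reach up to 330 mm; z up.
- carriage: Sliding carriage, 0.8 to 1.1 kg: steel tray 180 x 135 mm, its top 123 mm up, with a front fence and a pusher plate. It moves only along x. Origin on the slicer's x axis at table height, same axes as the slicer. It starts seized in mid travel: 11 to 18 N along the guide moves it, after 10 to 15 mm it suddenly lets go, then slides both ways with 2 to 3 N of friction.
- grip (a point): On the axis of the carriage's upright black grip, 26 mm thick, free from 132 to 217 mm above the table; this point is 180 mm up, at carriage x = 0, y = -135 mm. Along the guide nothing stands within 80 mm of it. On the blade side are the pusher plate (y -79 to -85, x +35 to +115 mm, 183 mm high) and the tray's front fence (from y = -90, x = -57 mm, 180 mm high).
- guide (a point): Middle of the dark slot in the slicer's deck, 72 mm up, slot 350 mm long, longer than the travel. Hidden below at each end: a soft spring plunger (10 mm, at most 1.5 N), then a rubber-faced solid stop giving about 0.17 mm per newton. The rear stop halts the carriage origin at slicer x +48 to +82 mm, the front one at -102 to -68 mm; just where differs each time. Over 16 N on a stop is ramming.
- board: Loose wooden board 210 x 150 x 18 mm beside the slicer; origin under its centre. Bystander.
- cheese: Loose block of white cheese 110 x 75 x 60 mm lying on the board; origin under its centre. Bystander.
- tub: Loose white lidded plastic tub, 116 mm in diameter, 108 mm high; origin under its centre. Bystander.
- jar: Loose amber jar with a lid, 70 mm in diameter, 120 mm high; origin under its centre. Bystander.

How it is judged:
By the outcome, as a careful person would: the job done as asked, in the order asked, and still so for the second after the job is handed in, with the robot touching nothing.
It also fails if it takes over 61 s, if anything falls off the work surface, if the arm or the gripper's body presses on something with over 40 N, if the wrist force passes 120 N, or if a joint passes its speed limit or range.

ROBOT

A 6-joint arm with a two-finger parallel gripper is mounted at the origin on the work surface. World frame = base frame: x ahead of the robot, y to its left, z up, the work surface at z = 0. Lengths are in m, angles in rad, forces in N, time in s.
With the tool pointing down it reaches from about 0.225 to 0.875 m from the base axis. Payload 3.4 kg.
Tool frame: the origin (TCP) lies at the very end of the fingers, on their centre line; the grasp point (between the pads) lies behind it (manip.grasp_offset is the z of the grasp point in the tool frame, in m); z points along the fingers, y is the line along which they close (so a half turn about z gives the same grasp; the last joint's range is limited). The gripper opens to 85 mm and grips with 20 to 120 N. Pads are 22 mm wide; open, the fingers measure 114 mm over their backs; the gripper's body (76 mm by 85 mm) begins 54 mm behind the grasp point. The pads swing forward as they close: fully open they stand 13 mm farther back than shut.
Start: joints at [-1.373, 0.276, 1.505, -0, 1.361, -0.121], TCP at [0.18, -0.546, 0.231] pointing down, gripper open.
Joint ranges: [-2.89, 2.89], [-0.75, 2.08], [0.22, 2.7], [-1.18, 4.32], [0.11, 2.71], [-2.7, 2.7]. Speed limits (rad/s): [2.57, 2.57, 3.14, 3.14, 3.14, 3.14].

INTERFACE

Orientations are given as a unit quaternion [w, x, y, z].
In Python, from rig import manip gives the robot as it stands.
- The arm moves only by the shell command python3 -m pendant 'ROWS' [FORCE]. ROWS is JSON, a list of rows, each an object of numbers: "dx", "dy", "dz": the shift along the tool's x, y, z in m; "rx", "ry", "rz": the turn, a rotation vector about the tool's x, y, z in degrees; "hand": the finger opening in m, from 0 to 0.0854. In form: [{"dx": .., "dy": .., "dz": .., "rx": .., "ry": .., "rz": .., "hand": ..}, ...]. A call has 1 to 12 rows; each row shifts and turns the commanded pose from where the row before left it, along the tool's axes as they then stand; what a row does not reach is not made up. A row lasts 1/12 s, in which the tool goes at most 41.7 mm and 7.16 degrees, less where a joint would pass 70% of its speed; a pose out of reach is approached as far as the arm can. A call is refused whole if a number of a shift passes 0.0417 or a number of a turn 7.16, either way. A call with a gripper value outside its range is refused whole. The fingers move at their own pace and stop on an object; FORCE is the grip in N (left out, the last holds). Time passes only in rows, so rows that do not move let the fingers close. It gives the time, the measured TCP pose, the force, the opening and the grip force at its end, in the units of the state.
- manip.get_state(): the state, without advancing time (a new reading comes with each control period).
- manip.get_image(name): name is "scene" or "top" or "wrist"; returns a dict with "frame" (384x512x3 uint8, red, green, blue), "fx", "fy", "cx", "cy" (pixels), "distortion" ([k1, k2, p1, p2, k3] as OpenCV has them; the pictures are not rectified), "position" and "attitude" of the camera in the world; the wrist camera has in their place "mount" (4x4, takes a point from camera to tool coordinates, whose origin is the TCP and whose axes are the flange's). Camera axes: x right, y up, looking along -z (the intrinsics and any distortion apply to the point x, -y, -z); pixel columns grow to the right and rows downward; lengths in m; the calibration is good to about 2 mm. A picture is of the moment at which its call begins: read the wrist's pose just before it. There is no depth.
- manip.sign_off(): hands the job in; it is judged then, once.
The state is a dict: "clock": time; "qpos": joint angles; "qd": joint speeds; "effort": joint torques, N m; "position": TCP position; "ee_rot": TCP orientation; "contact_force": force on the tool from outside, world axes, zero at the start; "moment": the same for the moment, N m; "width": finger opening in m; "gripper_force": force on a finger pad.
Only numpy, scipy, OpenCV 4.12 (cv2) and the standard library are available. Lean on these libraries where they do the work, as an engineer would, in place of code of your own. Each camera call takes 0.05 s, during which the arm holds its last target. There are 200 camera calls.

## Working session

There is one attempt and no reset: what is moved stays moved. The work goes in short steps, Python scripts to look and compute and a shell command to move; the robot and the scene stay as the last step left them, time stands still between calls to the robot, and variables do not carry over. Pictures are saved under pics/ and viewed, at most 10 in all, crops included, and the job is handed in when it is done.

```bash
mkdir -p pics; ls
python3 - <<'E'
from rig import manip
import cv2,numpy as np
s=manip.get_state()
for k,v in s.items(): print(k,np.round(v,4))
print(manip.grasp_offset)
for n in("scene","top"):
    d=manip.get_image(n); cv2.imwrite(f"pics/{n}0.png",d["frame"][:,:,::-1])
    print(n,{k:np.round(v,4).tolist() for k,v in d.items() if k!="frame"})
E
```

```text
pics
clock 0.0
qpos [-1.373   0.2766  1.5061 -0.      1.3607 -0.121 ]
qd [-0.0004  0.0006  0.0019  0.0005 -0.0001 -0.0015]
effort [-1.20000e-03 -4.16773e+01 -2.45808e+01 -5.00000e-04  1.09000e-02
  0.00000e+00]
position [ 0.1801 -0.5455  0.2304]
ee_rot [-0.001   0.9873  0.1587 -0.    ]
contact_force [-0.6328  0.5569 -0.6961]
moment [-0.0018 -0.023  -0.0062]
gripper_force 0.0
width 0.0857
-0.0187
scene {'fx': 470.1551, 'fy': 470.1551, 'cx': 255.8842, 'cy': 194.4078, 'distortion': [-0.1831, 0.0, 0.0, 0.0, 0.0], 'position': [1.2043, 0.0736, 1.1667], 'attitude': [0.5558, 0.1813, 0.2495, 0.772]}
top {'fx': 386.7047, 'fy': 386.7047, 'cx': 251.1201, 'cy': 193.2282, 'distortion': [-0.0913, 0.0, 0.0, 0.0, 0.0], 'position': [0.3778, -0.1475, 0.9801], 'attitude': [0.7135, 0.0503, -0.0378, -0.6979]}
```

View pics/scene0.png

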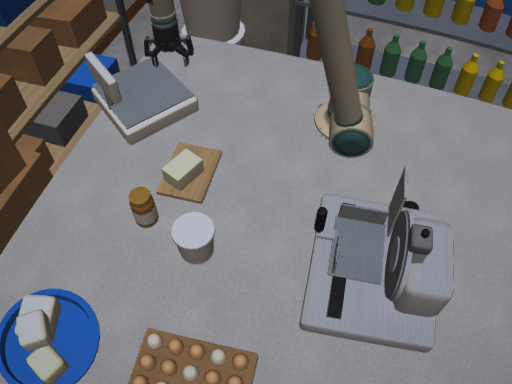

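View pics/top0.png

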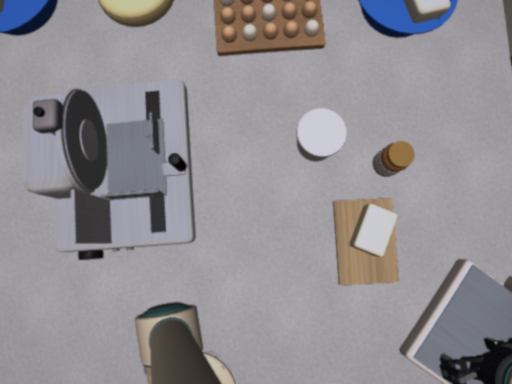

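The scene view shows the slicer on the robot's left-front, with the grip at scene (321,219) and top (177,161). The dial is at top (90,254), facing the robot. The base's right edge runs from about top (185,82) to (192,242). The other things are well off to the right.

```bash
cat > h.py <<'E'
from rig import manip
import cv2,numpy as np
from scipy.spatial.transform import Rotation as R
def rot(q): return R.from_quat([q[1],q[2],q[3],q[0]])
def ray(d,uv):
    K=np.array([[d["fx"],0,d["cx"]],[0,d["fy"],d["cy"]],[0,0,1]])
    p=cv2.undistortPoints(np.float64([[uv]]),K,np.float64(d["distortion"]))[0,0]
    return np.array(d["position"]),rot(d["attitude"]).apply([p[0],-p[1],-1])
def onz(d,uv,z):
    o,v=ray(d,uv); return o+v*(z-o[2])/v[2]
E
python3 - <<'E'
from h import *
d=manip.get_image("top"); f=d["frame"]; g=f.max(2)
s=manip.get_image("scene")
# base right edge & front/rear edge
hsv=cv2.cvtColor(f,cv2.COLOR_RGB2HSV)
m=(g[140:185,165:192]<50).astype(np.uint8)
n,l,st,c=cv2.connectedComponentsWithStats(m); print("top dark",st[1:]+[165,140,0,0,0],c[1:]+[165,140])
print(d["frame"][150:178,164:192].max(2))
m=(s["frame"].max(2)[200:240,308:335]<50).astype(np.uint8)
n,l,st,c=cv2.connectedComponentsWithStats(m); print("scene dark",st[1:]+[308,200,0,0,0],c[1:]+[308,200])
cv2.imwrite("pics/z.png",cv2.resize(np.hstack([f[70:270,20:220,::-1],s["frame"][180:380,290:490,::-1]]),None,fx=2,fy=2,interpolation=cv2.INTER_CUBIC))
for uv in[(192,242),(185,82),(60,250)]: print(uv,onz(d,uv,.072))
for z in(.217,.132): print(onz(d,(174,157),z),onz(d,(182,167),z))
E
```

```text
top dark [[169 154  17  17 153]] [[177.33986928 162.35294118]]
[[125 156 172 174 174 175 174 174 175 175 172 172 174 174 174 175 174 176
  176 173 170 165 151 120  86  80 117 157]
 [123 156 171 174 174 174 174 172 173 172 171 170 172 173 175 175 174 175
  176 173 170 166 153 122  88  81 115 156]
 [124 156 172 173 175 173 170 165 160 154 151 153 155 164 172 174 174 174
  175 174 171 166 155 124  90  81 112 154]
 [125 155 172 173 174 169 155 130 110  93  88  92 104 129 154 170 173 175
  176 173 171 167 157 125  91  77 109 153]
 [121 154 172 173 169 153 118  79  58  44  43  47  51  77 116 153 168 175
  175 174 170 167 158 127  94  78 109 153]
 [123 153 170 171 157 119  72  43  40  41  43  46  45  47  70 114 151 169
  174 174 171 167 158 130  95  79 110 154]
 [127 156 170 164 133  81  42  38  42  46  48  50  48  47  44  70 114 151
  171 173 171 168 159 131  96  80 107 151]
 [128 157 170 159 108  55  34  39  43  48  51  52  54  50  42  38  67 115
  154 168 170 168 161 134  99  79  98 141]
 [129 152 168 158  99  44  36  42  46  50  52  55  56  56  44  27  32  70
  118 155 167 169 160 135 1
[... 1880 characters left out ...]
79 100]
 [135 134 136 134 129 133 132 134 137 138 140 144 142 144 149 150 153 160
  162 164 165 167 167 160 135 102  80 100]
 [128 126 140 147 150 159 161 162 164 165 167 166 163 166 168 169 169 173
  173 174 173 170 168 160 137 104  81  98]
 [128 127 149 163 168 173 173 173 174 176 177 175 170 173 173 173 174 174
  174 175 173 170 168 160 138 107  80  95]]
scene dark [[315 207  12  25 210]] [[320.43333333 219.16666667]]
(192, 242) [0.37337757 0.00581449 0.072     ]
(185, 82) [0.76707683 0.04096571 0.072     ]
(60, 250) [0.34432803 0.32605241 0.072     ]
[0.5440993  0.02526834 0.217     ] [0.52375957 0.00789385 0.217     ]
[0.56262131 0.04451062 0.132     ] [0.54001594 0.02520078 0.132     ]
```

View pics/z.png

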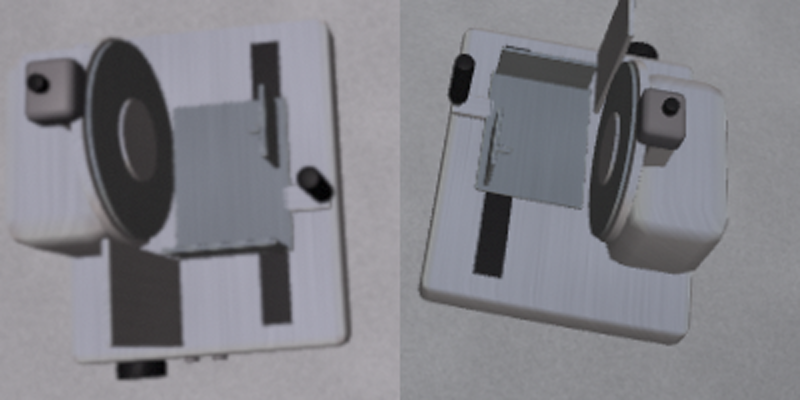

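The crops give a slicer yaw of about 5.1°, the grip axis at about (0.541, 0.026), and the carriage at about x = -29 mm. I'll move above the grip with the tool's y axis along the guide.

```bash
python3 -m pendant '[{"dz":-0.02},{"dz":-0.03,"dx":0.01,"dy":-0.008},{"dz":-0.02,"dx":0.02176,"dy":-0.0179},{"dx":0.02176,"dy":-0.0179},{"dx":0.02176,"dy":-0.0179},{"dx":0.02176,"dy":-0.0179},{"dx":0.02176,"dy":-0.0179},{"dx":0.02176,"dy":-0.0179},{"dx":0.02176,"dy":-0.0179},{"dx":0.02176,"dy":-0.0179},{"dx":0.02176,"dy":-0.0179},{"dx":0.02176,"dy":-0.0179}]' && python3 -m pendant '[{"dx":0.02176,"dy":-0.0179,"rz":-6},{"rz":-6},{"rz":-6},{"rz":-6},{"rz":-6},{"rz":-6},{"rz":-6},{"rz":-6},{"rz":-6},{"rz":-6},{"rz":-6},{"rz":-6}]'
python3 - <<'E'
from h import *
s=manip.get_state(); r=rot(s["ee_rot"]); y=r.apply([0,1,0]); print(s["position"],y,np.degrees(np.arctan2(y[1],y[0])),s["qpos"])
t=np.array([.541,.026,.30]); print("tool delta",r.inv().apply(t-s["position"]))
E
```

```text
[ 0.18013757 -0.54575643  0.23078154] [ 0.31341692 -0.94961502 -0.00107091] -71.73471801104982 [-1.37303382e+00  2.76363762e-01  1.50560633e+00 -4.40097506e-06
  1.36070084e+00 -1.21025812e-01]
tool delta [ 0.52188748 -0.42992223 -0.06869239]invalid input
```

```bash
python3 -m pendant '[{"dx":0,"dy":0,"dz":-0.02,"rx":0,"ry":0,"rz":0,"hand":0.085}]'
```

```text
clock: 0.28
position: [0.1797, -0.5435, 0.2474]
ee_rot: [-0.005, 0.987, 0.159, -0.0]
contact_force: [-0.5, 0.9, -0.6]
width: 0.0849
gripper_force: 0.0
```

```bash
python3 -m pendant '[{"dx":0,"dz":-0.02}]'; python3 -m pendant --help | head -20
```

```text
invalid input
invalid input: not JSON, or not a number
```

```bash
python3 -m pendant '[{"dx":0.01,"dy":-0.008,"dz":-0.025,"rx":0,"ry":0,"rz":0,"hand":0.085},{"dx":0.022,"dy":-0.018,"dz":-0.025,"rx":0,"ry":0,"rz":0,"hand":0.085},{"dx":0.022,"dy":-0.018,"dz":0,"rx":0,"ry":0,"rz":0,"hand":0.085},{"dx":0.022,"dy":-0.018,"dz":0,"rx":0,"ry":0,"rz":0,"hand":0.085},{"dx":0.022,"dy":-0.018,"dz":0,"rx":0,"ry":0,"rz":0,"hand":0.085},{"dx":0.022,"dy":-0.018,"dz":0,"rx":0,"ry":0,"rz":0,"hand":0.085},{"dx":0.022,"dy":-0.018,"dz":0,"rx":0,"ry":0,"rz":0,"hand":0.085},{"dx":0.022,"dy":-0.018,"dz":0,"rx":0,"ry":0,"rz":0,"hand":0.085},{"dx":0.022,"dy":-0.018,"dz":0,"rx":0,"ry":0,"rz":0,"hand":0.085},{"dx":0.022,"dy":-0.018,"dz":0,"rx":0,"ry":0,"rz":0,"hand":0.085},{"dx":0.022,"dy":-0.018,"dz":0,"rx":0,"ry":0,"rz":0,"hand":0.085},{"dx":0.022,"dy":-0.018,"dz":0,"rx":0,"ry":0,"rz":0,"hand":0.085}]' && python3 -m pendant '[{"dx":0.022,"dy":-0.018,"dz":0,"rx":0,"ry":0,"rz":0,"hand":0.085},{"dx":0.022,"dy":-0.018,"dz":0,"rx":0,"ry":0,"rz":0,"hand":0.085},{"dx":0.022,"dy":-0.018,"dz":0,"rx":0,"ry":0,"rz":0,"hand":0.085},{"dx":0.022,"dy":-0.018,"dz":0,"rx":0,"ry":0,"rz":0,"hand":0.085},{"dx":0.022,"dy":-0.018,"dz":0,"rx":0,"ry":0,"rz":0,"hand":0.085},{"dx":0.022,"dy":-0.018,"dz":0,"rx":0,"ry":0,"rz":0,"hand":0.085},{"dx":0.022,"dy":-0.018,"dz":0,"rx":0,"ry":0,"rz":0,"hand":0.085},{"dx":0.022,"dy":-0.018,"dz":0,"rx":0,"ry":0,"rz":0,"hand":0.085},{"dx":0.022,"dy":-0.018,"dz":0,"rx":0,"ry":0,"rz":0,"hand":0.085},{"dx":0.022,"dy":-0.018,"dz":0,"rx":0,"ry":0,"rz":0,"hand":0.085},{"dx":0.02,"dy":-0.017,"dz":0,"rx":0,"ry":0,"rz":0,"hand":0.085},{"dx":0.02,"dy":-0.017,"dz":0,"rx":0,"ry":0,"rz":0,"hand":0.085}]' && python3 -m pendant '[{"dx":0,"dy":0,"dz":0,"rx":0,"ry":0,"rz":-7,"hand":0.085},{"dx":0,"dy":0,"dz":0,"rx":0,"ry":0,"rz":-7,"hand":0.085},{"dx":0,"dy":0,"dz":0,"rx":0,"ry":0,"rz":-7,"hand":0.085},{"dx":0,"dy":0,"dz":0,"rx":0,"ry":0,"rz":-7,"hand":0.085},{"dx":0,"dy":0,"dz":0,"rx":0,"ry":0,"rz":-7,"hand":0.085},{"dx":0,"dy":0,"dz":0,"rx":0,"ry":0,"rz":-7,"hand":0.085},{"dx":0,"dy":0,"dz":0,"rx":0,"ry":0,"rz":-7,"hand":0.085},{"dx":0,"dy":0,"dz":0,"rx":0,"ry":0,"rz":-7,"hand":0.085},{"dx":0,"dy":0,"dz":0,"rx":0,"ry":0,"rz":-7,"hand":0.085},{"dx":0,"dy":0,"dz":0,"rx":0,"ry":0,"rz":-7,"hand":0.085},{"dx":0,"dy":0,"dz":0,"rx":0,"ry":0,"rz":-6.8,"hand":0.085},{"dx":0,"dy":0,"dz":0,"rx":0,"ry":0,"rz":0,"hand":0.085}]'
python3 - <<'E'
from h import *
s=manip.get_state(); r=rot(s["ee_rot"]); y=r.apply([0,1,0]); print(s["position"],y,np.degrees(np.arctan2(y[1],y[0])),s["qpos"])
t=np.array([.541,.026,.30]); print("tool delta",r.inv().apply(t-s["position"]))
d=manip.get_image("wrist"); cv2.imwrite("pics/w1.png",d["frame"][:,:,::-1]); print({k:v for k,v in d.items() if k!="frame"})
T=np.array(d["mount"]); d["position"]=s["position"]+r.apply(T[:3,3]); q=(r*R.from_matrix(T[:3,:3])).as_quat(); d["attitude"]=[q[3],*q[:3]]
np.save("pics/w1.npy",[*d["position"],*d["attitude"]])
E
```

```text
clock: 1.28
position: [0.3553, -0.2701, 0.3012]
ee_rot: [0.0, 0.987, 0.159, 0.0]
contact_force: [1.0, -0.0, 0.1]
width: 0.085
gripper_force: 0.0
clock: 2.28
position: [0.5352, 0.0146, 0.3011]
ee_rot: [0.0, 0.987, 0.159, -0.0]
contact_force: [0.8, -0.4, 0.1]
width: 0.0854
gripper_force: 0.0
clock: 3.28
position: [0.5346, 0.0133, 0.3011]
ee_rot: [-0.0, 0.674, 0.738, -0.0]
contact_force: [-0.6, -0.2, -0.1]
width: 0.0852
gripper_force: 0.0
[0.53462488 0.01326099 0.30106178] [ 9.95928501e-01  9.01454043e-02 -4.76695753e-04] 5.171972736375748 [-1.05268231e-01  1.83248847e-01  1.45920728e+00 -1.02561353e-04
  1.49960222e+00 -1.95528868e-01]
tool delta [0.01211247 0.00749803 0.00105809]
{'fx': 325.03469473387923, 'fy': 325.03469473387923, 'cx': 258.6073213931372, 'cy': 191.6381690515468, 'distortion': array([0.01292814, 0.        , 0.        , 0.        , 0.        ]), 'mount': array([[ 1.93883397e-03,  9.59865942e-01,  2.80452518e-01,
         7.14082966e-02],
       [ 9.99998001e-01, -1.99812778e-03, -7.45056392e-05,
        -1.20141492e-03],
       [ 4.88864541e-04,  2.80452101e-01, -9.59867897e-01,
        -1.42069386e-01],
       [ 0.00000000e+00,  0.00000000e+00,  0.00000000e+00,
         1.00000000e+00]])}
```

View pics/w1.png

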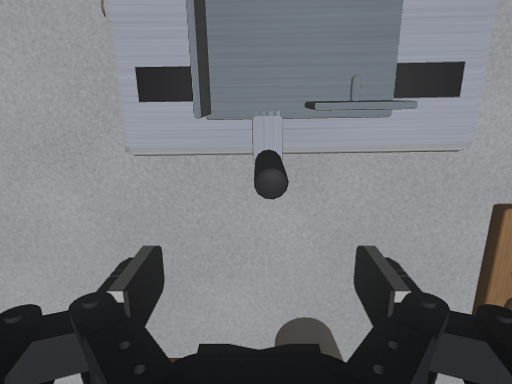

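The wrist view shows the grip's cap at (271,183), with the slot ends at columns 136 and 464 and the base's right edge at row ~152. I'll compute its position and the yaw from these.

Run:
```python
from h import *
d=manip.get_image("wrist"); a=np.load("pics/w1.npy"); d["position"],d["attitude"]=a[:3],a[3:]
g=d["frame"].max(2)
m=(g[60:110,130:470]<60).astype(np.uint8)
n,l,st,c=cv2.connectedComponentsWithStats(m)
for i in range(1,n):
    if st[i,4]>80: print(st[i]+[130,60,0,0,0],c[i]+[130,60])
mm=(g[140:205,245:300]<75).astype(np.uint8); ys,xs=np.nonzero(mm); print("grip",xs.min()+245,xs.max()+245,ys.min()+140,ys.max()+140)
for r in range(165,203,4): x=np.nonzero(mm[r-140])[0]; print(r,x.min()+245 if len(x) else 0,x.max()+245 if len(x) else 0)
for n,uv,z in [("cap",(271,183),.217),("slotL",(135.5,85),.072),("slotR",(464,79.5),.072),("e1",(160,151.5),.072),("e2",(440,149),.072)]: print(n,onz(d,uv,z))
e=[onz(d,u,.072) for u in((135.5,85),(464,79.5))]; v=e[1]-e[0]; print(np.linalg.norm(v),np.degrees(np.arctan2(v[1],v[0])),(e[0]+e[1])/2)
```

```text
[197  60  13  50 452] [203.57743363  82.99557522]
[ 394   61   70   36 2237] [428.16182387  78.72731337]
[ 135   67   58   35 1858] [163.91603875  84.18783638]
[305 101  50   8 100] [319.68 103.01]
grip 254 287 150 198
165 255 282
169 255 284
173 254 285
177 254 286
181 254 287
185 254 287
189 256 286
193 258 282
197 263 276
201 0 0
cap [0.5412033  0.02573335 0.217     ]
slotL [0.39289315 0.08372857 0.072     ]
slotR [0.74469712 0.12151827 0.072     ]
e1 [0.41965678 0.01357752 0.072     ]
e2 [0.73799945 0.04581343 0.072     ]
0.35382777688205896 6.131028911435412 [0.56879513 0.10262342 0.072     ]
```

```bash
python3 -m pendant '[{"dx":0.0117,"dy":0.0078,"dz":0,"rx":0,"ry":0,"rz":-0.6,"hand":0.085},{"dx":0,"dy":0,"dz":0.02,"rx":0,"ry":0,"rz":0,"hand":0.085},{"dx":0,"dy":0,"dz":0.025,"rx":0,"ry":0,"rz":0,"hand":0.085},{"dx":0,"dy":0,"dz":0.025,"rx":0,"ry":0,"rz":0,"hand":0.085},{"dx":0,"dy":0,"dz":0.025,"rx":0,"ry":0,"rz":0,"hand":0.085},{"dx":0,"dy":0,"dz":0.025,"rx":0,"ry":0,"rz":0,"hand":0.07},{"dx":0,"dy":0,"dz":0.021,"rx":0,"ry":0,"rz":0,"hand":0.06},{"dx":0,"dy":0,"dz":0,"rx":0,"ry":0,"rz":0,"hand":0.05},{"dx":0,"dy":0,"dz":0,"rx":0,"ry":0,"rz":0,"hand":0.04},{"dx":0,"dy":0,"dz":0,"rx":0,"ry":0,"rz":0,"hand":0.035},{"dx":0,"dy":0,"dz":0,"rx":0,"ry":0,"rz":0,"hand":0.034},{"dx":0,"dy":0,"dz":0,"rx":0,"ry":0,"rz":0,"hand":0.034}]' 20;  python3 - <<'E'
from h import *
s=manip.get_state(); r=rot(s["ee_rot"]); y=r.apply([0,1,0]); print(s["position"],np.degrees(np.arctan2(y[1],y[0])))
d=manip.get_image("wrist"); cv2.imwrite("pics/w2.png",d["frame"][:,:,::-1])
E
```

```text
clock: 4.38
position: [0.5427, 0.0257, 0.1619]
ee_rot: [0.001, 0.671, 0.741, 0.001]
contact_force: [0.1, 0.4, 0.3]
width: 0.0338
gripper_force: 0.0
[0.54272893 0.02566841 0.16192536] 5.6567872374810975
```

View pics/w2.png

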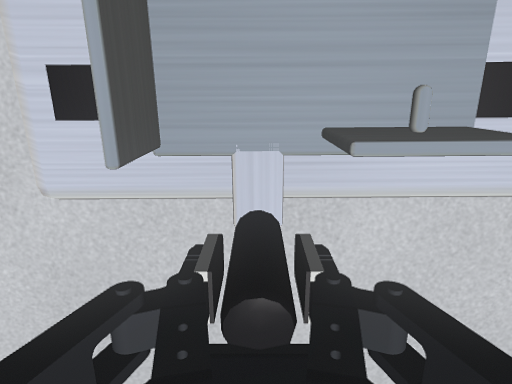

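The fingers straddle the grip: pads at columns ~215 and ~300, grip at 225–295, evenly centred. Closing gently, then firming up.

```bash
python3 -m pendant '[{"dx":0,"dy":0,"dz":0,"rx":0,"ry":0,"rz":0,"hand":0.029},{"dx":0,"dy":0,"dz":0,"rx":0,"ry":0,"rz":0,"hand":0.027},{"dx":0,"dy":0,"dz":0,"rx":0,"ry":0,"rz":0,"hand":0.025},{"dx":0,"dy":0,"dz":0,"rx":0,"ry":0,"rz":0,"hand":0.022},{"dx":0,"dy":0,"dz":0,"rx":0,"ry":0,"rz":0,"hand":0.018}]' 20; python3 -m pendant '[{"dx":0,"dy":0,"dz":0,"rx":0,"ry":0,"rz":0,"hand":0.01},{"dx":0,"dy":0,"dz":0,"rx":0,"ry":0,"rz":0,"hand":0.005},{"dx":0,"dy":0,"dz":0,"rx":0,"ry":0,"rz":0,"hand":0}]' 60
```

```text
clock: 4.85
position: [0.5421, 0.0255, 0.161]
ee_rot: [0.001, 0.671, 0.741, 0.0]
contact_force: [0.7, -0.0, 5.3]
width: 0.0255
gripper_force: 19.8
clock: 5.1
position: [0.5421, 0.0255, 0.1611]
ee_rot: [0.001, 0.671, 0.741, 0.0]
contact_force: [0.5, -0.7, 7.0]
width: 0.0249
gripper_force: 58.5
```

```bash
python3 -m pendant '[{"dx":0,"dy":0.0005,"dz":0,"rx":0,"ry":0,"rz":0,"hand":0},{"dx":0,"dy":0.0005,"dz":0,"rx":0,"ry":0,"rz":0,"hand":0},{"dx":0,"dy":0.0005,"dz":0,"rx":0,"ry":0,"rz":0,"hand":0},{"dx":0,"dy":0.0005,"dz":0,"rx":0,"ry":0,"rz":0,"hand":0}]'; python3 -m pendant '[{"dx":0,"dy":0.0005,"dz":0,"rx":0,"ry":0,"rz":0,"hand":0},{"dx":0,"dy":0.0005,"dz":0,"rx":0,"ry":0,"rz":0,"hand":0},{"dx":0,"dy":0.0005,"dz":0,"rx":0,"ry":0,"rz":0,"hand":0},{"dx":0,"dy":0.0005,"dz":0,"rx":0,"ry":0,"rz":0,"hand":0}]'; python3 -m pendant '[{"dx":0,"dy":0.0005,"dz":0,"rx":0,"ry":0,"rz":0,"hand":0},{"dx":0,"dy":0.0005,"dz":0,"rx":0,"ry":0,"rz":0,"hand":0},{"dx":0,"dy":0.0005,"dz":0,"rx":0,"ry":0,"rz":0,"hand":0},{"dx":0,"dy":0.0005,"dz":0,"rx":0,"ry":0,"rz":0,"hand":0}]'
```

```text
clock: 5.43
position: [0.543, 0.0257, 0.1611]
ee_rot: [-0.0, 0.671, 0.741, -0.0]
contact_force: [-3.4, 0.3, 7.9]
width: 0.0249
gripper_force: 58.5
clock: 5.77
position: [0.5435, 0.0257, 0.1611]
ee_rot: [-0.001, 0.671, 0.741, -0.001]
contact_force: [-7.8, -0.9, 9.2]
width: 0.0249
gripper_force: 58.9
clock: 6.1
position: [0.5438, 0.0257, 0.1611]
ee_rot: [-0.002, 0.671, 0.741, -0.003]
contact_force: [-11.3, -1.6, 11.4]
width: 0.0251
gripper_force: 59.6
```

```bash
python3 -m pendant '[{"dx":0,"dy":0.0005,"dz":0,"rx":0,"ry":0,"rz":0,"hand":0},{"dx":0,"dy":0.0005,"dz":0,"rx":0,"ry":0,"rz":0,"hand":0},{"dx":0,"dy":0.0005,"dz":0,"rx":0,"ry":0,"rz":0,"hand":0},{"dx":0,"dy":0.0005,"dz":0,"rx":0,"ry":0,"rz":0,"hand":0}]'; python3 -m pendant '[{"dx":0,"dy":0.0005,"dz":0,"rx":0,"ry":0,"rz":0,"hand":0},{"dx":0,"dy":0.0005,"dz":0,"rx":0,"ry":0,"rz":0,"hand":0},{"dx":0,"dy":0.0005,"dz":0,"rx":0,"ry":0,"rz":0,"hand":0},{"dx":0,"dy":0.0005,"dz":0,"rx":0,"ry":0,"rz":0,"hand":0}]'; python3 -m pendant '[{"dx":0,"dy":0.0005,"dz":0,"rx":0,"ry":0,"rz":0,"hand":0},{"dx":0,"dy":0.0005,"dz":0,"rx":0,"ry":0,"rz":0,"hand":0},{"dx":0,"dy":0.0005,"dz":0,"rx":0,"ry":0,"rz":0,"hand":0},{"dx":0,"dy":0.0005,"dz":0,"rx":0,"ry":0,"rz":0,"hand":0}]'
```

```text
clock: 6.43
position: [0.544, 0.0258, 0.161]
ee_rot: [-0.003, 0.671, 0.741, -0.004]
contact_force: [-15.4, -2.0, 14.9]
width: 0.0252
gripper_force: 60.5
clock: 6.77
position: [0.5444, 0.0258, 0.161]
ee_rot: [-0.004, 0.671, 0.741, -0.005]
contact_force: [-18.4, -3.2, 15.9]
width: 0.0248
gripper_force: 61.5
clock: 7.1
position: [0.5459, 0.026, 0.161]
ee_rot: [-0.005, 0.671, 0.741, -0.005]
contact_force: [-20.3, -3.2, 15.7]
width: 0.0247
gripper_force: 61.8
```

```bash
python3 -m pendant '[{"dx":0,"dy":0.0005,"dz":-0.0005,"rx":0,"ry":0,"rz":0,"hand":0},{"dx":0,"dy":0.0005,"dz":-0.0005,"rx":0,"ry":0,"rz":0,"hand":0},{"dx":0,"dy":0.0005,"dz":0,"rx":0,"ry":0,"rz":0,"hand":0},{"dx":0,"dy":0.0005,"dz":0,"rx":0,"ry":0,"rz":0,"hand":0}]'; python3 -m pendant '[{"dx":0,"dy":0.0005,"dz":0,"rx":0,"ry":0,"rz":0,"hand":0},{"dx":0,"dy":0.0005,"dz":0,"rx":0,"ry":0,"rz":0,"hand":0},{"dx":0,"dy":0.0005,"dz":0,"rx":0,"ry":0,"rz":0,"hand":0},{"dx":0,"dy":0.0005,"dz":0,"rx":0,"ry":0,"rz":0,"hand":0}]'
```

```text
clock: 7.43
position: [0.5472, 0.0261, 0.1611]
ee_rot: [-0.005, 0.671, 0.741, -0.006]
contact_force: [-19.8, -3.5, 11.2]
width: 0.0246
gripper_force: 62.0
clock: 7.77
position: [0.5491, 0.0263, 0.1611]
ee_rot: [-0.005, 0.671, 0.741, -0.006]
contact_force: [-19.9, -4.0, 12.2]
width: 0.0247
gripper_force: 62.1
```

```bash
python3 -m pendant '[{"dx":0,"dy":0.0005,"dz":-0.0005,"rx":0,"ry":0,"rz":0,"hand":0},{"dx":0,"dy":0.0005,"dz":-0.0005,"rx":0,"ry":0,"rz":0,"hand":0},{"dx":0,"dy":0.0005,"dz":0,"rx":0,"ry":0,"rz":0,"hand":0},{"dx":0,"dy":0.0005,"dz":0,"rx":0,"ry":0,"rz":0,"hand":0}]'; python3 -m pendant '[{"dx":0,"dy":0.0003,"dz":0,"rx":0,"ry":0,"rz":0,"hand":0},{"dx":0,"dy":0.0003,"dz":0,"rx":0,"ry":0,"rz":0,"hand":0},{"dx":0,"dy":0.0003,"dz":0,"rx":0,"ry":0,"rz":0,"hand":0},{"dx":0,"dy":0.0003,"dz":0,"rx":0,"ry":0,"rz":0,"hand":0}]'
```

```text
clock: 8.1
position: [0.5514, 0.0265, 0.1611]
ee_rot: [-0.005, 0.671, 0.741, -0.006]
contact_force: [-17.1, -2.5, 7.0]
width: 0.0247
gripper_force: 61.3
clock: 8.43
position: [0.5583, 0.0273, 0.1612]
ee_rot: [-0.002, 0.671, 0.741, -0.002]
contact_force: [-2.2, 0.4, -3.0]
width: 0.0246
gripper_force: 59.0
```

```bash
python3 -m pendant '[{"dx":0,"dy":0.0003,"dz":0,"rx":0,"ry":0,"rz":0,"hand":0},{"dx":0,"dy":0.0003,"dz":0,"rx":0,"ry":0,"rz":0,"hand":0},{"dx":0,"dy":0.0003,"dz":0,"rx":0,"ry":0,"rz":0,"hand":0},{"dx":0,"dy":0.0003,"dz":0,"rx":0,"ry":0,"rz":0,"hand":0}]'; python3 -m pendant '[{"dx":0,"dy":0.0003,"dz":0,"rx":0,"ry":0,"rz":0,"hand":0},{"dx":0,"dy":0.0003,"dz":0,"rx":0,"ry":0,"rz":0,"hand":0},{"dx":0,"dy":0.0003,"dz":0,"rx":0,"ry":0,"rz":0,"hand":0},{"dx":0,"dy":0.0003,"dz":0,"rx":0,"ry":0,"rz":0,"hand":0}]'
```

```text
clock: 8.77
position: [0.5611, 0.0276, 0.1612]
ee_rot: [-0.001, 0.671, 0.741, -0.001]
contact_force: [-2.6, -1.7, -6.8]
width: 0.0244
gripper_force: 59.2
clock: 9.1
position: [0.5623, 0.0277, 0.1613]
ee_rot: [-0.001, 0.671, 0.741, -0.001]
contact_force: [-2.1, -1.5, -11.7]
width: 0.0244
gripper_force: 59.5
```

It has let go while held (2 N of friction now, about 7 mm of controlled advance). Running on.

```bash
python3 -m pendant '[{"dx":0,"dy":0.001,"dz":0.001,"rx":0,"ry":0,"rz":0,"hand":0},{"dx":0,"dy":0.002,"dz":0.001,"rx":0,"ry":0,"rz":0,"hand":0},{"dx":0,"dy":0.003,"dz":0,"rx":0,"ry":0,"rz":0,"hand":0},{"dx":0,"dy":0.003,"dz":0,"rx":0,"ry":0,"rz":0,"hand":0},{"dx":0,"dy":0.003,"dz":0,"rx":0,"ry":0,"rz":0,"hand":0},{"dx":0,"dy":0.003,"dz":0,"rx":0,"ry":0,"rz":0,"hand":0},{"dx":0,"dy":0.003,"dz":0,"rx":0,"ry":0,"rz":0,"hand":0},{"dx":0,"dy":0.003,"dz":0,"rx":0,"ry":0,"rz":0,"hand":0},{"dx":0,"dy":0.003,"dz":0,"rx":0,"ry":0,"rz":0,"hand":0},{"dx":0,"dy":0.003,"dz":0,"rx":0,"ry":0,"rz":0,"hand":0},{"dx":0,"dy":0.002,"dz":0,"rx":0,"ry":0,"rz":0,"hand":0},{"dx":0,"dy":0.001,"dz":0,"rx":0,"ry":0,"rz":0,"hand":0}]'
```

```text
clock: 10.1
position: [0.594, 0.031, 0.1612]
ee_rot: [0.001, 0.671, 0.741, 0.001]
contact_force: [-2.6, 2.0, 5.5]
width: 0.0249
gripper_force: 60.9
```

```bash
python3 -m pendant '[{"dx":0,"dy":0.001,"dz":0,"rx":0,"ry":0,"rz":0,"hand":0},{"dx":0,"dy":0.001,"dz":0,"rx":0,"ry":0,"rz":0,"hand":0},{"dx":0,"dy":0.001,"dz":0,"rx":0,"ry":0,"rz":0,"hand":0},{"dx":0,"dy":0.001,"dz":0,"rx":0,"ry":0,"rz":0,"hand":0},{"dx":0,"dy":0.001,"dz":0,"rx":0,"ry":0,"rz":0,"hand":0},{"dx":0,"dy":0.001,"dz":0,"rx":0,"ry":0,"rz":0,"hand":0},{"dx":0,"dy":0.001,"dz":0,"rx":0,"ry":0,"rz":0,"hand":0},{"dx":0,"dy":0.001,"dz":0,"rx":0,"ry":0,"rz":0,"hand":0},{"dx":0,"dy":0.001,"dz":0,"rx":0,"ry":0,"rz":0,"hand":0},{"dx":0,"dy":0.001,"dz":0,"rx":0,"ry":0,"rz":0,"hand":0},{"dx":0,"dy":0.001,"dz":0,"rx":0,"ry":0,"rz":0,"hand":0},{"dx":0,"dy":0.001,"dz":0,"rx":0,"ry":0,"rz":0,"hand":0}]';python3 -m pendant '[{"dx":0,"dy":0.001,"dz":0,"rx":0,"ry":0,"rz":0,"hand":0},{"dx":0,"dy":0.001,"dz":0,"rx":0,"ry":0,"rz":0,"hand":0},{"dx":0,"dy":0.001,"dz":0,"rx":0,"ry":0,"rz":0,"hand":0},{"dx":0,"dy":0.001,"dz":0,"rx":0,"ry":0,"rz":0,"hand":0},{"dx":0,"dy":0.001,"dz":0,"rx":0,"ry":0,"rz":0,"hand":0},{"dx":0,"dy":0.001,"dz":0,"rx":0,"ry":0,"rz":0,"hand":0}]'
```

```text
clock: 11.1
position: [0.6057, 0.0322, 0.1612]
ee_rot: [0.001, 0.671, 0.741, 0.001]
contact_force: [-2.7, 2.3, 5.2]
width: 0.0245
gripper_force: 60.9
clock: 11.6
position: [0.6117, 0.0329, 0.1612]
ee_rot: [0.001, 0.671, 0.741, 0.001]
contact_force: [-2.7, 2.6, 4.1]
width: 0.0248
gripper_force: 60.9
```

```bash
python3 -m pendant '[{"dx":0,"dy":0.001,"dz":0,"rx":0,"ry":0,"rz":0,"hand":0},{"dx":0,"dy":0.001,"dz":0,"rx":0,"ry":0,"rz":0,"hand":0},{"dx":0,"dy":0.001,"dz":0,"rx":0,"ry":0,"rz":0,"hand":0},{"dx":0,"dy":0.001,"dz":0,"rx":0,"ry":0,"rz":0,"hand":0}]';python3 -m pendant '[{"dx":0,"dy":0.001,"dz":0,"rx":0,"ry":0,"rz":0,"hand":0},{"dx":0,"dy":0.001,"dz":0,"rx":0,"ry":0,"rz":0,"hand":0},{"dx":0,"dy":0.001,"dz":0,"rx":0,"ry":0,"rz":0,"hand":0},{"dx":0,"dy":0.001,"dz":0,"rx":0,"ry":0,"rz":0,"hand":0}]'
```

```text
clock: 11.93
position: [0.6157, 0.0333, 0.1612]
ee_rot: [0.001, 0.671, 0.741, 0.001]
contact_force: [-1.8, 2.5, 5.0]
width: 0.0248
gripper_force: 60.9
clock: 12.27
position: [0.6196, 0.0337, 0.1612]
ee_rot: [0.001, 0.671, 0.741, 0.001]
contact_force: [-3.0, 2.5, 5.2]
width: 0.0245
gripper_force: 60.9
```

```bash
python3 -m pendant '[{"dx":0,"dy":0.001,"dz":0,"rx":0,"ry":0,"rz":0,"hand":0},{"dx":0,"dy":0.001,"dz":0,"rx":0,"ry":0,"rz":0,"hand":0},{"dx":0,"dy":0.001,"dz":0,"rx":0,"ry":0,"rz":0,"hand":0},{"dx":0,"dy":0.001,"dz":0,"rx":0,"ry":0,"rz":0,"hand":0}]'
```

```text
clock: 12.6
position: [0.6234, 0.0341, 0.1611]
ee_rot: [0.0, 0.671, 0.741, 0.001]
contact_force: [-4.0, 2.4, 5.8]
width: 0.0246
gripper_force: 60.9
```

```bash
python3 -m pendant '[{"dx":0,"dy":0.001,"dz":0,"rx":0,"ry":0,"rz":0,"hand":0},{"dx":0,"dy":0.001,"dz":0,"rx":0,"ry":0,"rz":0,"hand":0},{"dx":0,"dy":0.001,"dz":0,"rx":0,"ry":0,"rz":0,"hand":0},{"dx":0,"dy":0.001,"dz":0,"rx":0,"ry":0,"rz":0,"hand":0}]'
```

```text
clock: 12.93
position: [0.6272, 0.0345, 0.1612]
ee_rot: [0.0, 0.671, 0.741, 0.001]
contact_force: [-3.9, 1.3, 4.4]
width: 0.0246
gripper_force: 61.0
```

```bash
python3 -m pendant '[{"dx":0,"dy":0.001,"dz":0,"rx":0,"ry":0,"rz":0,"hand":0},{"dx":0,"dy":0.001,"dz":0,"rx":0,"ry":0,"rz":0,"hand":0},{"dx":0,"dy":0.001,"dz":0,"rx":0,"ry":0,"rz":0,"hand":0}]'
```

```text
clock: 13.18
position: [0.6299, 0.0348, 0.1612]
ee_rot: [0.0, 0.671, 0.741, 0.0]
contact_force: [-5.3, 1.1, 6.3]
width: 0.025
gripper_force: 61.1
```

```bash
python3 -m pendant '[{"dx":0,"dy":0.001,"dz":0,"rx":0,"ry":0,"rz":0,"hand":0},{"dx":0,"dy":0.001,"dz":0,"rx":0,"ry":0,"rz":0,"hand":0},{"dx":0,"dy":0.001,"dz":0,"rx":0,"ry":0,"rz":0,"hand":0}]'
```

```text
clock: 13.43
position: [0.6308, 0.0349, 0.1611]
ee_rot: [-0.001, 0.671, 0.741, -0.001]
contact_force: [-11.6, -0.0, 8.7]
width: 0.0246
gripper_force: 61.5
```

Rear stop found: motion ended at TCP x ≈ 0.630 with about 11.6 N (≈7 N on the stop). I'll hold briefly, then retreat.

```bash
python3 -m pendant '[{"dx":0,"dy":-0.0005,"dz":0,"rx":0,"ry":0,"rz":0,"hand":0},{"dx":0,"dy":0,"dz":0,"rx":0,"ry":0,"rz":0,"hand":0},{"dx":0,"dy":0,"dz":0,"rx":0,"ry":0,"rz":0,"hand":0}]'
```

```text
clock: 13.68
position: [0.6309, 0.0349, 0.1612]
ee_rot: [-0.001, 0.671, 0.741, -0.001]
contact_force: [-6.5, 1.6, 7.6]
width: 0.0244
gripper_force: 61.2
```

```bash
python3 -m pendant '[{"dx":0,"dy":-0.001,"dz":0,"rx":0,"ry":0,"rz":0,"hand":0},{"dx":0,"dy":-0.002,"dz":0,"rx":0,"ry":0,"rz":0,"hand":0},{"dx":0,"dy":-0.003,"dz":0,"rx":0,"ry":0,"rz":0,"hand":0},{"dx":0,"dy":-0.004,"dz":0,"rx":0,"ry":0,"rz":0,"hand":0},{"dx":0,"dy":-0.004,"dz":0,"rx":0,"ry":0,"rz":0,"hand":0},{"dx":0,"dy":-0.004,"dz":0,"rx":0,"ry":0,"rz":0,"hand":0},{"dx":0,"dy":-0.004,"dz":0,"rx":0,"ry":0,"rz":0,"hand":0},{"dx":0,"dy":-0.004,"dz":0,"rx":0,"ry":0,"rz":0,"hand":0},{"dx":0,"dy":-0.004,"dz":0,"rx":0,"ry":0,"rz":0,"hand":0},{"dx":0,"dy":-0.004,"dz":0,"rx":0,"ry":0,"rz":0,"hand":0},{"dx":0,"dy":-0.004,"dz":0,"rx":0,"ry":0,"rz":0,"hand":0},{"dx":0,"dy":-0.004,"dz":0,"rx":0,"ry":0,"rz":0,"hand":0}]' && python3 -m pendant '[{"dx":0,"dy":-0.004,"dz":0,"rx":0,"ry":0,"rz":0,"hand":0},{"dx":0,"dy":-0.004,"dz":0,"rx":0,"ry":0,"rz":0,"hand":0},{"dx":0,"dy":-0.004,"dz":0,"rx":0,"ry":0,"rz":0,"hand":0},{"dx":0,"dy":-0.004,"dz":0,"rx":0,"ry":0,"rz":0,"hand":0},{"dx":0,"dy":-0.004,"dz":0,"rx":0,"ry":0,"rz":0,"hand":0},{"dx":0,"dy":-0.004,"dz":0,"rx":0,"ry":0,"rz":0,"hand":0},{"dx":0,"dy":-0.004,"dz":0,"rx":0,"ry":0,"rz":0,"hand":0},{"dx":0,"dy":-0.004,"dz":0,"rx":0,"ry":0,"rz":0,"hand":0},{"dx":0,"dy":-0.004,"dz":0,"rx":0,"ry":0,"rz":0,"hand":0},{"dx":0,"dy":-0.004,"dz":0,"rx":0,"ry":0,"rz":0,"hand":0},{"dx":0,"dy":-0.004,"dz":0,"rx":0,"ry":0,"rz":0,"hand":0},{"dx":0,"dy":-0.004,"dz":0,"rx":0,"ry":0,"rz":0,"hand":0}]'
```

```text
clock: 14.68
position: [0.592, 0.0308, 0.1612]
ee_rot: [0.001, 0.671, 0.741, 0.002]
contact_force: [1.7, 2.9, 6.3]
width: 0.0246
gripper_force: 61.0
clock: 15.68
position: [0.5441, 0.0257, 0.1612]
ee_rot: [0.002, 0.671, 0.741, 0.001]
contact_force: [2.2, 2.7, 6.0]
width: 0.0248
gripper_force: 61.1
```

```bash
python3 -m pendant '[{"dx":0,"dy":-0.003,"dz":0,"rx":0,"ry":0,"rz":0,"hand":0},{"dx":0,"dy":-0.003,"dz":0,"rx":0,"ry":0,"rz":0,"hand":0},{"dx":0,"dy":-0.003,"dz":0,"rx":0,"ry":0,"rz":0,"hand":0},{"dx":0,"dy":-0.003,"dz":0,"rx":0,"ry":0,"rz":0,"hand":0},{"dx":0,"dy":-0.003,"dz":0,"rx":0,"ry":0,"rz":0,"hand":0},{"dx":0,"dy":-0.002,"dz":0,"rx":0,"ry":0,"rz":0,"hand":0},{"dx":0,"dy":-0.002,"dz":0,"rx":0,"ry":0,"rz":0,"hand":0},{"dx":0,"dy":-0.002,"dz":0,"rx":0,"ry":0,"rz":0,"hand":0},{"dx":0,"dy":-0.001,"dz":0,"rx":0,"ry":0,"rz":0,"hand":0},{"dx":0,"dy":-0.001,"dz":0,"rx":0,"ry":0,"rz":0,"hand":0},{"dx":0,"dy":-0.001,"dz":0,"rx":0,"ry":0,"rz":0,"hand":0},{"dx":0,"dy":-0.001,"dz":0,"rx":0,"ry":0,"rz":0,"hand":0}]' && python3 -m pendant '[{"dx":0,"dy":-0.001,"dz":0,"rx":0,"ry":0,"rz":0,"hand":0},{"dx":0,"dy":-0.001,"dz":0,"rx":0,"ry":0,"rz":0,"hand":0},{"dx":0,"dy":-0.001,"dz":0,"rx":0,"ry":0,"rz":0,"hand":0},{"dx":0,"dy":-0.001,"dz":0,"rx":0,"ry":0,"rz":0,"hand":0},{"dx":0,"dy":-0.001,"dz":0,"rx":0,"ry":0,"rz":0,"hand":0},{"dx":0,"dy":-0.001,"dz":0,"rx":0,"ry":0,"rz":0,"hand":0}]'
```

```text
clock: 16.68
position: [0.5192, 0.0231, 0.1612]
ee_rot: [0.002, 0.671, 0.741, 0.001]
contact_force: [2.4, 2.3, 6.0]
width: 0.0247
gripper_force: 61.1
clock: 17.18
position: [0.5132, 0.0225, 0.1611]
ee_rot: [0.002, 0.671, 0.741, 0.001]
contact_force: [2.1, 2.1, 5.3]
width: 0.0245
gripper_force: 61.1
```

```bash
python3 -m pendant '[{"dx":0,"dy":-0.001,"dz":0,"rx":0,"ry":0,"rz":0,"hand":0},{"dx":0,"dy":-0.001,"dz":0,"rx":0,"ry":0,"rz":0,"hand":0},{"dx":0,"dy":-0.001,"dz":0,"rx":0,"ry":0,"rz":0,"hand":0},{"dx":0,"dy":-0.001,"dz":0,"rx":0,"ry":0,"rz":0,"hand":0}]'
```

```text
clock: 17.52
position: [0.5093, 0.0221, 0.1611]
ee_rot: [0.002, 0.671, 0.741, 0.001]
contact_force: [1.4, 1.7, 5.3]
width: 0.0249
gripper_force: 61.1
```

```bash
python3 -m pendant '[{"dx":0,"dy":-0.001,"dz":0,"rx":0,"ry":0,"rz":0,"hand":0},{"dx":0,"dy":-0.001,"dz":0,"rx":0,"ry":0,"rz":0,"hand":0},{"dx":0,"dy":-0.001,"dz":0,"rx":0,"ry":0,"rz":0,"hand":0},{"dx":0,"dy":-0.001,"dz":0,"rx":0,"ry":0,"rz":0,"hand":0}]'
```

```text
clock: 17.85
position: [0.5053, 0.0217, 0.1611]
ee_rot: [0.002, 0.671, 0.741, 0.001]
contact_force: [1.4, 2.7, 6.4]
width: 0.0251
gripper_force: 61.1
```

```bash
python3 -m pendant '[{"dx":0,"dy":-0.001,"dz":0,"rx":0,"ry":0,"rz":0,"hand":0},{"dx":0,"dy":-0.001,"dz":0,"rx":0,"ry":0,"rz":0,"hand":0},{"dx":0,"dy":-0.001,"dz":0,"rx":0,"ry":0,"rz":0,"hand":0},{"dx":0,"dy":-0.001,"dz":0,"rx":0,"ry":0,"rz":0,"hand":0}]'
```

```text
clock: 18.18
position: [0.5015, 0.0213, 0.1611]
ee_rot: [0.002, 0.671, 0.741, 0.001]
contact_force: [3.2, 2.9, 5.2]
width: 0.0252
gripper_force: 61.1
```

```bash
python3 -m pendant '[{"dx":0,"dy":-0.001,"dz":0,"rx":0,"ry":0,"rz":0,"hand":0},{"dx":0,"dy":-0.001,"dz":0,"rx":0,"ry":0,"rz":0,"hand":0}]'
```

```text
clock: 18.35
position: [0.4996, 0.0211, 0.1611]
ee_rot: [0.002, 0.671, 0.741, 0.001]
contact_force: [2.9, 3.1, 4.8]
width: 0.0243
gripper_force: 61.1
```

```bash
python3 -m pendant '[{"dx":0,"dy":-0.001,"dz":0,"rx":0,"ry":0,"rz":0,"hand":0},{"dx":0,"dy":-0.001,"dz":0,"rx":0,"ry":0,"rz":0,"hand":0},{"dx":0,"dy":-0.001,"dz":0,"rx":0,"ry":0,"rz":0,"hand":0}]'
```

```text
clock: 18.6
position: [0.4968, 0.0208, 0.1612]
ee_rot: [0.002, 0.671, 0.741, 0.001]
contact_force: [3.0, 1.5, 4.9]
width: 0.025
gripper_force: 61.1
```

```bash
python3 -m pendant '[{"dx":0,"dy":-0.001,"dz":0,"rx":0,"ry":0,"rz":0,"hand":0},{"dx":0,"dy":-0.001,"dz":0,"rx":0,"ry":0,"rz":0,"hand":0},{"dx":0,"dy":-0.001,"dz":0,"rx":0,"ry":0,"rz":0,"hand":0}]'
```

```text
clock: 18.85
position: [0.4949, 0.0206, 0.1611]
ee_rot: [0.003, 0.671, 0.741, 0.002]
contact_force: [7.2, 2.9, 2.0]
width: 0.0248
gripper_force: 61.1
```

```bash
python3 -m pendant '[{"dx":0,"dy":-0.001,"dz":0,"rx":0,"ry":0,"rz":0,"hand":0},{"dx":0,"dy":-0.0005,"dz":0,"rx":0,"ry":0,"rz":0,"hand":0},{"dx":0,"dy":0,"dz":0,"rx":0,"ry":0,"rz":0,"hand":0}]'
```

```text
clock: 19.1
position: [0.4945, 0.0205, 0.1612]
ee_rot: [0.003, 0.671, 0.741, 0.003]
contact_force: [8.4, 3.2, 1.6]
width: 0.0246
gripper_force: 61.3
```

The front stop is felt at TCP x ≈ 0.4945 with about 8 N. Easing off slightly, then releasing.

```bash
python3 -m pendant '[{"dx":0,"dy":0.0006,"dz":0,"rx":0,"ry":0,"rz":0,"hand":0},{"dx":0,"dy":0,"dz":0,"rx":0,"ry":0,"rz":0,"hand":0.02},{"dx":0,"dy":0,"dz":0,"rx":0,"ry":0,"rz":0,"hand":0.024}]' 20; python3 -m pendant '[{"dx":0,"dy":0,"dz":0,"rx":0,"ry":0,"rz":0,"hand":0.03},{"dx":0,"dy":0,"dz":0,"rx":0,"ry":0,"rz":0,"hand":0.04},{"dx":0,"dy":0.001,"dz":0,"rx":0,"ry":0,"rz":0,"hand":0.055},{"dx":0,"dy":0.001,"dz":0,"rx":0,"ry":0,"rz":0,"hand":0.07},{"dx":0,"dy":0,"dz":0,"rx":0,"ry":0,"rz":0,"hand":0.08},{"dx":0,"dy":0,"dz":0,"rx":0,"ry":0,"rz":0,"hand":0.085},{"dx":0,"dy":0,"dz":0,"rx":0,"ry":0,"rz":0,"hand":0.085}]'
python3 - <<'E'
from h import *
d=manip.get_image("wrist"); cv2.imwrite("pics/w3.png",d["frame"][:,:,::-1])
E
```

```text
clock: 19.35
position: [0.4945, 0.0205, 0.1611]
ee_rot: [0.003, 0.671, 0.741, 0.003]
contact_force: [6.9, 3.1, 2.6]
width: 0.0248
gripper_force: 61.3
clock: 19.93
position: [0.4927, 0.0207, 0.1601]
ee_rot: [-0.0, 0.671, 0.741, -0.0]
contact_force: [-0.4, -0.3, 0.4]
width: 0.085
gripper_force: 0.0
```

View pics/w3.png

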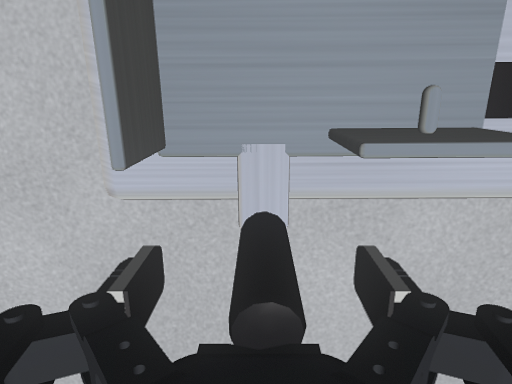

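The grip, at columns 230–305, stands free between the open pads at about 160 and 357. Lifting straight up.

```bash
python3 -m pendant '[{"dx":0,"dy":0.001,"dz":-0.015,"rx":0,"ry":0,"rz":0,"hand":0.085},{"dx":0,"dy":0,"dz":-0.025,"rx":0,"ry":0,"rz":0,"hand":0.085},{"dx":0,"dy":0,"dz":-0.025,"rx":0,"ry":0,"rz":0,"hand":0.085},{"dx":0,"dy":0,"dz":-0.025,"rx":0,"ry":0,"rz":0,"hand":0.085},{"dx":0,"dy":0,"dz":-0.025,"rx":0,"ry":0,"rz":0,"hand":0.085},{"dx":0,"dy":0,"dz":-0.02,"rx":0,"ry":0,"rz":0,"hand":0.085},{"dx":0,"dy":0,"dz":-0.005,"rx":0,"ry":0,"rz":0,"hand":0.085},{"dx":0,"dy":0,"dz":0,"rx":0,"ry":0,"rz":0,"hand":0.085},{"dx":0,"dy":0,"dz":0,"rx":0,"ry":0,"rz":0,"hand":0.085}]'
python3 - <<'E'
from h import *
s=manip.get_state(); r=rot(s["ee_rot"])
d=manip.get_image("wrist"); T=np.array(d["mount"]); d["position"]=s["position"]+r.apply(T[:3,3]); q=(r*R.from_matrix(T[:3,:3])).as_quat(); d["attitude"]=[q[3],*q[:3]]
m=d["frame"].max(2)[140:205,235:310]<75; ys,xs=np.nonzero(m)
b=ys.max(); row=np.nonzero(m[b-15])[0]; uv=(row.mean()+235,b+140-16); print(uv,onz(d,uv,.217))
E
```

```text
clock: 20.73
position: [0.4934, 0.0209, 0.2993]
ee_rot: [-0.001, 0.671, 0.741, -0.0]
contact_force: [-0.1, -0.3, -0.6]
width: 0.0852
gripper_force: 0.0
(np.float64(261.0), np.int64(188)) [0.49296495 0.0295106  0.217     ]
```

```bash
python3 -c "
from rig import manip
print(manip.sign_off())"
```

```text
the job is handed in; nothing more can be done
None
```

The carriage was freed under a held grip and eased against the rear stop (about 7 N), then brought back and left parked on the front stop (about 4 N); the job was handed in at about 21 s with the arm clear and nothing else touched, but on release the carriage did jump forward about 7 mm.

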